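Seat the bayonet filter cell on the examination lamp and hold it home

ROBOT

A 6-joint arm with a two-finger parallel gripper is mounted at the origin on the work surface; the furniture and walls round the work are solid. World frame = base frame: x ahead of the robot, y to its left, z up, the work surface at z = 0. Lengths are in m, angles in degrees, forces in N, time in s.
With the tool pointing down it reaches from about 0.275 to 0.725 m from the base axis. Payload 5.6 kg.
Tool frame: the origin (TCP) lies at the very end of the fingers, on their centre line; the grasp point (between the pads) lies 19 mm behind it; z points along the fingers, y is the line along which they close (so a half turn about z gives the same grasp; the last joint's range is limited). The gripper opens to 85 mm and grips with 20 to 120 N. Pads are 22 mm wide; open, the fingers measure 114 mm over their backs; the gripper's body (76 mm by 85 mm) begins 54 mm behind the grasp point. The pads swing forward as they close: fully open they stand 13 mm farther back than shut.
Start: joints at [82.655, 14.616, 6.199, 0, -81.583, -16.306], TCP at [0.221, 0.504, 0.231] pointing down, gripper open.
Joint ranges: [-168.99, 168.99], [-69.2, 112.95], [-62.41, 85.93], [-164.36, 98.24], [-168.68, -3.75], [-174.98, 174.98]. Speed limits (degrees/s): [147.25, 147.25, 180, 180, 180, 180].

INTERFACE

Orientations are given as a 3x3 rotation matrix whose columns are the frame's x, y, z axes.
In Python, from cell import observe, read_camera, finish_job gives the robot as it stands.
- The arm moves only by the tool jog_arm, never from a script. Its argument "series" is a list of rows, each an object with "fingers": the closure in counts, from 0 (fully open) to 255 (shut); "offset": the shift along the world's x, y, z in m, a list of three; "turn": the turn about the world's z in rad. In form: [{"fingers": fingers, "offset": [x, y, z], "turn": turn}, ...]. A call has 1 to 12 rows; each row shifts and turns the commanded pose from where the row before left it; what a row does not reach is not made up. A row lasts 1/8 s, in which the tool goes at most 62.5 mm and 10.7 degrees, less where a joint would pass 70% of its speed; a pose out of reach is approached as far as the arm can. A call is refused whole if a number of a shift passes 0.0625 or a number of a turn 0.188, either way. A call with a gripper value outside its range is refused whole. The fingers move at their own pace and stop on an object; "force" is the grip in N (left out, the last holds). Time passes only in rows, so rows that do not move let the fingers close. It gives the time, the measured TCP pose, the force, the opening and the grip force at its end, in the units of the state.
- observe(): the state, without advancing time (a new reading comes with each control period).
- read_camera(name): name is "side" or "top" or "wrist"; returns a dict with "color" (384x512x3 uint8, blue, green, red), "z_map" (384x512 float32, m along the optical axis (not along the pixel's ray), 0 where there is no reading), "camera_matrix" (3x3 intrinsics, pixels), "R" (3x3) and "t" (3): a world point X has camera coordinates R X + t; the wrist camera has in their place "tool_from_camera" (4x4, takes a point from camera to tool coordinates, whose origin is the TCP and whose axes are the flange's). Camera axes: x right, y down, z forward; pixel columns grow to the right and rows downward; lengths in m; the calibration is good to about 2 mm. A picture is of the moment at which its call begins: read the wrist's pose just before it.
- finish_job(): hands the job in; it is judged then, once.
The state is a dict: "t": time; "qpos": joint angles; "qvel": joint speeds; "tau": joint torques, N m; "eef_pos": TCP position; "eef_rot": TCP orientation; "contact_force": force on the tool from outside, world axes, zero at the start; "moment": the same for the moment, N m; "opening": opening from 0.0 (shut) to 1.0 (fully open); "grip_force": force on a finger pad.
Only numpy, scipy, OpenCV 4.12 (cv2) and the standard library are available. Lean on these libraries where they do the work, as an engineer would, in place of code of your own. Each camera call takes 0.05 s, during which the arm holds its last target. There are 200 camera calls.

TASK

Fit the knurled filter cell over the spigot of the examination lamp head: put it on, turn it until one of its hidden keyways drops over the pin, and push it fully home against the spring. Leave the other things standing where they are, and finish while still holding the cell pushed home, because the spring lifts it off again when it is let go.

Things in the scene. Friction and masses are not known exactly. Their poses are not given: they have to be found in the camera images.
- filter_cell: the loose filter cell, about 0.12 kg: a dark round collar with fine upright knurling, a light bezel and a glass pane on top, 54 mm in diameter, 42 mm high, standing open end down on the table. Origin: centre of its underside, z up along its axis. Grip it across its diameter at any bearing. Its open bore, 33 mm wide and 29 mm deep, goes over the spigot.
- cell_top (a point): centre of the cell's top face, 42 mm above its underside. Below it, inside: three keyways, 12 mm wide, run up the whole bore wall 120 degrees apart (one on the cell's own +x axis, the others 120 degrees either side); they do not break through to the outside and cannot be seen from above.
- lamp_head: the examination lamp head, fixed to the table, lens end up: round steel foot 80 mm wide and 9 mm high, black finned body 52 mm wide, aluminium shoulder 50 mm wide whose top is 62 mm above the table, and above that the spigot. Origin: centre of the foot's underside, z up.
- spigot_tip (a point): centre of the spigot's top, 28 mm above the shoulder. The spigot is 30 mm in diameter, its top 8 mm taper to 18 mm. One pin, 5 mm thick, sticks out 4.7 mm from its side, the pin's top 11 mm above the shoulder, at a bearing that differs every time. Unless a keyway stands over the pin (within about 0.15 rad) the cell rides on it, underside 11 mm above the shoulder.
- seat (a point): centre of the shoulder's top face, on the spigot's axis, 62 mm above the table, z up. When the cell is fully home its underside rests on the shoulder: the cell's origin coincides with this point.
- spring_ring (a joint): the sprung steel ring, 43 mm wide, round the foot of the spigot: 0 = up, 5 mm proud of the shoulder; 0.005 m = pressed flush by the cell. It pushes up with 3.2 N at 0, growing to 7.2 N when flush.
- tin_lid: bystander: a loose flat round grey tin lid, 61 mm wide, 14 mm high; origin centre of its underside
- varnish_jar: bystander: a loose round brown jar with a black cap, 54 mm wide, 64 mm high; origin centre of its underside
- weight: bystander: a loose dark block weight with a brass knob, 30 x 50 x 47 mm high; origin centre of its underside
- pigment_jar: bystander: a loose small jar with a black cap, 41 mm wide, 52 mm high; origin centre of its underside

How it is judged:
By the outcome, as a careful person would: the job done as asked, in the order asked, and still so for the second after the job is handed in, while the arm keeps its last pose, push and grip.
It also fails if it takes over 72 s, if anything falls off the work surface, if the arm or the gripper's body presses on something with over 40 N, if the wrist force passes 120 N, or if a joint passes its speed limit or range.

## Working session

There is one attempt and no reset: what is moved stays moved. The work goes in short steps, Python scripts to look and compute and a tool call to move; the robot and the scene stay as the last step left them, time stands still between calls to the robot, and variables do not carry over. Pictures are saved under pics/ and viewed, at most 10 in all, crops included, and the job is handed in when it is done.

Besides the shell and the picture viewer there is one more tool, called after ">>>" as name(argument=value, ...), one argument or row to a line, values as JSON. jog_arm: Moves the arm, as the interface text tells. Its arguments: {"type":"object","properties":{"series":{"type":"array"},"force":{"type":"number"}},"required":["series"]}

```bash
mkdir -p pics; cat > h.py <<'E'
import numpy as np, cv2
from cell import observe, read_camera
def world(c,u,v,z=None):
    K=c["camera_matrix"]; z=c["z_map"][int(v),int(u)] if z is None else z
    p=np.linalg.inv(K)@np.array([u,v,1.0])*z
    return c["R"].T@(p-c["t"])
def cloud(c):
    v,u=np.mgrid[:384,:512]; z=c["z_map"]; K=c["camera_matrix"]
    P=np.stack([(u-K[0,2])/K[0,0]*z,(v-K[1,2])/K[1,1]*z,z],-1)
    return (P-c["t"])@c["R"]
E
python3 - <<'E'
from h import *
s=observe(); print(s["t"],s["eef_rot"].tolist() if hasattr(s["eef_rot"],'tolist') else s["eef_rot"],s["contact_force"])
a=read_camera("top"); b=read_camera("side")
cv2.imwrite("pics/top.png",a["color"]); cv2.imwrite("pics/side.png",b["color"])
np.savez("top.npz",**{k:v for k,v in a.items()}); np.savez("side.npz",**b)
for c in(a,b): print(c["camera_matrix"],c["R"],c["t"])
E
```

```text
0.0 [[0.9159704904405187, -0.40124498883614523, -0.0007208162298814167], [-0.4012456317184789, -0.9159687307911502, -0.0017964519721545436], [6.0572224293689824e-05, 0.0019347213574989486, -0.9999981265903823]] [0.64941745 0.36127473 0.64652008]
[[439.80243617   0.         258.18502518]
 [  0.         439.80243617 193.02369571]
 [  0.           0.           1.        ]] [[-0.02191395 -0.99972083 -0.00883443]
 [-0.99173647  0.0228545  -0.12623963]
 [ 0.12640629  0.00599502 -0.99196044]] [0.21014247 0.54870798 0.99423101]
[[369.28389039   0.         251.80383886]
 [  0.         369.28389039 193.38603183]
 [  0.           0.           1.        ]] [[ 0.87848353 -0.47774323  0.00530021]
 [-0.32491018 -0.60551105 -0.72649139]
 [ 0.35028568  0.63648863 -0.68715513]] [-0.38693731  0.34665186  0.70190201]
```

View pics/top.png

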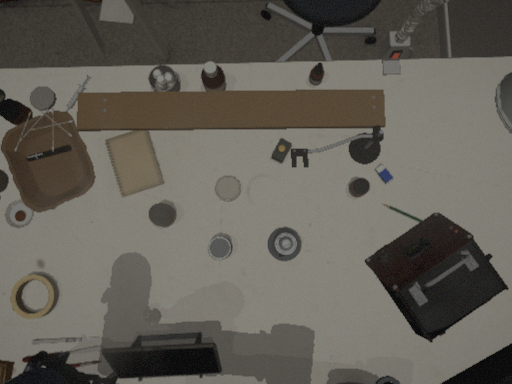

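View pics/side.png

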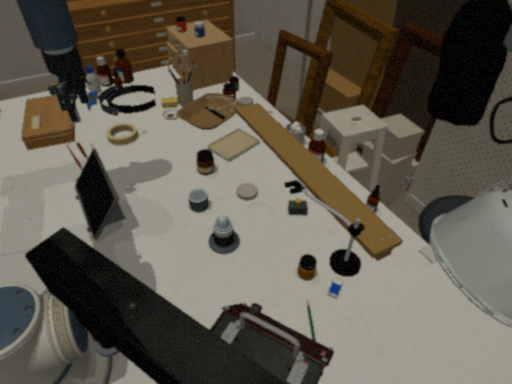

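The top view shows the cell at about (220,246) and the lamp head at (285,244). The lid is at (228,188), the jars at (162,213) and (359,187), and the weight at (281,150). In the side view the lamp is at (224,235) and the cell at (199,200).

```bash
python3 - <<'E'
from h import *
for n in("top","side"):
    c=dict(np.load(n+".npz")); W=cloud(c); ok=c["z_map"]>0
    print(n)
    for nm,(u,v) in dict(top=dict(cell=(220,246),lamp=(285,244),lid=(228,188),jar=(162,213),pj=(359,187),w=(281,150),screen=(160,340)),side=dict(cell=(199,195),lamp=(224,222),lid=(247,188),jar=(205,156),pj=(307,262),w=(298,205)))[n].items():
        print(nm,world(c,u,v).round(4))
    if n=="top":
        p0=world(c,220,246);p1=world(c,285,244)
    for nm,p,b in(("cell",p0,[(.037,.047)]),("lamp",p1,[(.004,.014),(.055,.068),(.085,.095)])):
        d=np.hypot(W[...,0]-p[0],W[...,1]-p[1])
        for lo,hi in b:
            m=ok&(d<.05)&(W[...,2]>lo)&(W[...,2]<hi); q=W[m]
            if len(q): 
                (x,y),r=cv2.minEnclosingCircle(q[:,:2].astype(np.float32)); print(nm,lo,len(q),q.mean(0).round(4),"circ",round(x,4),round(y,4),round(r,4))
E
```

```text
top
cell [0.432  0.2882 0.0401]
lamp [0.4328 0.1415 0.0933]
lid [0.5698 0.2699 0.0143]
jar [0.5091 0.4168 0.0636]
pj [ 0.5596 -0.0344  0.054 ]
w [0.6535 0.1417 0.0416]
screen [0.2188 0.4333 0.0038]
cell 0.037 415 [0.4278 0.2891 0.0413] circ 0.4279 0.2894 0.027
lamp 0.004 477 [0.4335 0.1402 0.0092] circ 0.4336 0.1411 0.0495
lamp 0.055 182 [0.433  0.1399 0.064 ] circ 0.4334 0.1389 0.0249
lamp 0.085 115 [0.4335 0.1396 0.0894] circ 0.433 0.1392 0.0144
side
cell [0.4324 0.2882 0.0374]
lamp [0.4334 0.126  0.0849]
lid [0.574  0.2748 0.0129]
jar [0.5043 0.4084 0.0638]
pj [ 0.5571 -0.0452  0.0528]
w [0.6549 0.1338 0.0296]
cell 0.037 208 [0.427  0.287  0.0397] circ 0.4261 0.2875 0.0285
lamp 0.004 300 [0.4269 0.1221 0.0082] circ 0.4325 0.1359 0.0403
lamp 0.055 164 [0.4286 0.1262 0.0626] circ 0.4328 0.1367 0.025
lamp 0.085 63 [0.4318 0.1353 0.0882] circ 0.4327 0.1363 0.0128
```

>>> jog_arm(
  series=[
    {"fingers": 0,"offset": [0.04,-0.043,0],"turn": 0},
    {"fingers": 0,"offset": [0.04,-0.043,0],"turn": 0},
    {"fingers": 0,"offset": [0.042,-0.043,0],"turn": 0},
    {"fingers": 0,"offset": [0.042,-0.043,0],"turn": 0},
    {"fingers": 0,"offset": [0.043,-0.043,0],"turn": 0},
    {"fingers": 0,"offset": [0,0,0],"turn": 0},
    {"fingers": 0,"offset": [0,0,0],"turn": 0},
  ],
  force=40,
)

```text
t: 0.98
eef_pos: [0.4275, 0.2886, 0.2309]
eef_rot: [[0.916, -0.402, -0.001], [-0.402, -0.916, -0.0], [-0.001, 0.001, -1.0]]
contact_force: [-0.4, 0.2, -0.3]
opening: 0.997
grip_force: 0.0
```

```bash
cat >> h.py <<'E'
def wrist(name):
    s=observe(); c=read_camera("wrist"); cv2.imwrite(f"pics/{name}.png",c["color"])
    T=np.eye(4);T[:3,:3]=np.array(s["eef_rot"]);T[:3,3]=s["eef_pos"]
    M=np.linalg.inv(T@c["tool_from_camera"]); c["R"]=M[:3,:3]; c["t"]=M[:3,3]
    np.savez(name+".npz",**c); return s,c
def fit(c,p,R,lo,hi):
    W=cloud(c); m=(c["z_map"]>0)&(np.hypot(W[...,0]-p[0],W[...,1]-p[1])<R)&(W[...,2]>lo)&(W[...,2]<hi)
    q=W[m]
    if len(q)<5: return None
    (x,y),r=cv2.minEnclosingCircle(q[:,:2].astype(np.float32)); return len(q),q.mean(0).round(4),round(x,4),round(y,4),round(r,4)
E
python3 - <<'E'
from h import *
s,c=wrist("w1"); print(s["t"],s["eef_pos"],s["qpos"]); print(c["tool_from_camera"])
print(fit(c,(.428,.289),.05,.036,.05)); print(fit(c,(.433,.139),.05,.085,.1)); print(fit(c,(.433,.139),.05,.055,.07))
E
```

```text
0.975 [0.42747197 0.28863053 0.23086087] [ 5.14286751e+01  1.07654483e+01  1.18404665e+00 -2.34646456e-02
 -8.04620782e+01  1.48707686e+01]
[[-7.38462721e-04 -9.51346020e-01 -3.08123684e-01  7.93872998e-02]
 [ 9.99999713e-01 -6.51022460e-04 -3.86581395e-04  5.13617678e-04]
 [ 1.67177233e-04 -3.08123881e-01  9.51346228e-01 -1.42244189e-01]
 [ 0.00000000e+00  0.00000000e+00  0.00000000e+00  1.00000000e+00]]
(1914, array([0.429 , 0.2884, 0.0399]), 0.4287, 0.2885, 0.027)
(631, array([0.435 , 0.1395, 0.0887]), 0.4347, 0.1386, 0.0129)
(1253, array([0.439 , 0.1458, 0.0639]), 0.4344, 0.1385, 0.0251)
```

View pics/w1.png

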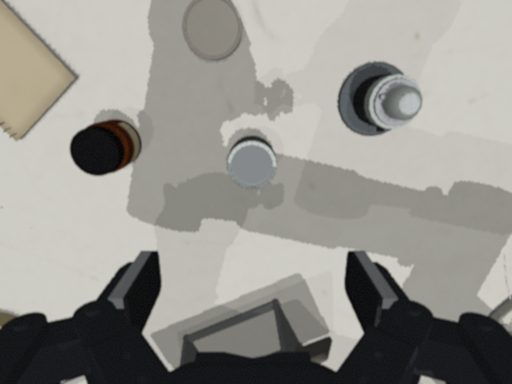

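The wrist view shows the cell at (251,162) and the lamp spigot at (402,103), with depth fits of (0.4285,0.2886) and (0.4345,0.1387). The diameters match (54, 50 mm). I'll descend and grip.

>>> jog_arm(
  series=[
    {"fingers": 0,"offset": [0.001,0,-0.05],"turn": 0},
    {"fingers": 0,"offset": [0,0,-0.05],"turn": 0},
    {"fingers": 0,"offset": [0,0,-0.05],"turn": 0},
    {"fingers": 0,"offset": [0,0,-0.04],"turn": 0},
    {"fingers": 0,"offset": [0,0,-0.02],"turn": 0},
    {"fingers": 0,"offset": [0,0,-0.013],"turn": 0},
    {"fingers": 0,"offset": [0,0,0],"turn": 0},
    {"fingers": 60,"offset": [0,0,0],"turn": 0},
    {"fingers": 120,"offset": [0,0,0],"turn": 0},
    {"fingers": 200,"offset": [0,0,0],"turn": 0},
    {"fingers": 255,"offset": [0,0,0],"turn": 0},
    {"fingers": 255,"offset": [0,0,0],"turn": 0},
  ],
  force=50,
)

```text
t: 2.52
eef_pos: [0.4292, 0.2894, 0.0096]
eef_rot: [[0.916, -0.401, 0.002], [-0.401, -0.916, 0.002], [0.001, -0.002, -1.0]]
contact_force: [-2.0, -0.1, 5.6]
opening: 0.614
grip_force: 52.3
```

>>> jog_arm(
  series=[
    {"fingers": 255,"offset": [0,0,0],"turn": 0},
    {"fingers": 255,"offset": [0,0,0],"turn": 0},
    {"fingers": 255,"offset": [0,0,0],"turn": 0},
  ],
)

```text
t: 2.9
eef_pos: [0.4292, 0.2894, 0.0096]
eef_rot: [[0.916, -0.401, 0.002], [-0.401, -0.916, 0.002], [0.001, -0.002, -1.0]]
contact_force: [-1.8, -0.3, 5.0]
opening: 0.619
grip_force: 52.3
```

>>> jog_arm(
  series=[
    {"fingers": 255,"offset": [0,0,0.03],"turn": 0},
    {"fingers": 255,"offset": [0,0,0.05],"turn": 0},
    {"fingers": 255,"offset": [0,0,0.04],"turn": 0},
    {"fingers": 255,"offset": [0,0,0],"turn": 0},
    {"fingers": 255,"offset": [0,0,0],"turn": 0},
  ],
)

```text
t: 3.52
eef_pos: [0.428, 0.2884, 0.1276]
eef_rot: [[0.916, -0.402, -0.001], [-0.402, -0.916, -0.0], [-0.001, 0.001, -1.0]]
contact_force: [-0.3, -0.6, -1.6]
opening: 0.617
grip_force: 53.1
```

```bash
python3 - <<'E'
from h import *
s,c=wrist("w2"); print(s["t"],s["eef_pos"],s["qpos"],s["contact_force"])
p=np.array(s["eef_pos"]);z=p[2]
print(fit(c,p,.04,z+.027,z+.04)); print(fit(c,(.4345,.1387),.05,.085,.1)); print(fit(c,(.4345,.1387),.05,.055,.07))
a=read_camera("top")
print("top",fit(a,p,.035,z+.025,z+.036),fit(a,(.433,.139),.05,.085,.1),fit(a,(.433,.139),.05,.055,.07))
E
```

```text
3.525 [0.42800302 0.28842893 0.12760648] [ 5.13480478e+01  1.41134149e+01 -9.93811724e+00 -5.16680005e-02
 -6.60020670e+01  1.49946204e+01] [-0.3452929  -0.6347534  -1.64159325]
(13259, array([0.4292, 0.2874, 0.1584]), 0.4349, 0.2854, 0.0392)
(1477, array([0.4355, 0.1408, 0.0887]), 0.434, 0.1391, 0.0132)
(2866, array([0.4403, 0.1475, 0.0638]), 0.4343, 0.1384, 0.0255)
top None (111, array([0.4332, 0.1387, 0.0893]), 0.4333, 0.1385, 0.0141) (215, array([0.4336, 0.1389, 0.0651]), 0.4335, 0.1388, 0.0249)
```

View pics/w2.png

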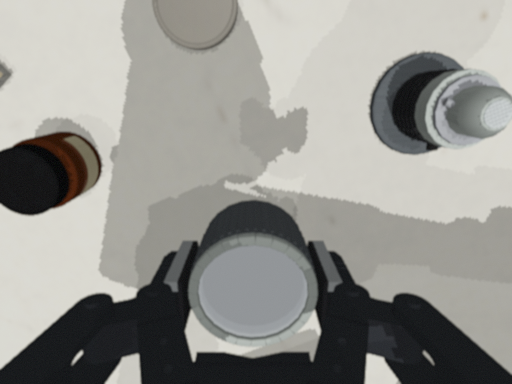

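The cell sits squarely between the pads, its bezel an ellipse centred at about (253,288). The lamp's spigot tip is at (494,110).

```bash
python3 - <<'E'
from h import *
c=dict(np.load("w2.npz")); W=cloud(c)
def atz(u,v,z):
    d=c["R"].T@np.linalg.inv(c["camera_matrix"])@np.array([u,v,1.]); o=-c["R"].T@c["t"]; return (o+d*(z-o[2])/d[2]).round(4)
print([world(c,u,v).round(4) for u,v in((253,288),(253,250),(253,320),(215,285),(290,285))])
L,R,T,B=[atz(*q,.1588) for q in((189,287),(318,287),(253,233),(253,342))]
print(L,R,T,B,(L+R)/2,(T+B)/2,np.linalg.norm(L-R),np.linalg.norm(T-B))
E
```

```text
[array([0.4287, 0.2874, 0.1574]), array([0.4448, 0.2803, 0.1576]), array([0.4142, 0.2937, 0.1575]), array([0.4361, 0.3012, 0.157 ]), array([0.424 , 0.2729, 0.1574])]
[0.4405 0.3105 0.1588] [0.4195 0.2627 0.1588] [0.4521 0.2772 0.1588] [0.4047 0.2979 0.1588] [0.43   0.2866 0.1588] [0.4284  0.28755 0.1588 ] 0.05220957766540543 0.0517228189487
```

>>> jog_arm(
  series=[
    {"fingers": 255,"offset": [0.002,-0.05,0],"turn": 0},
    {"fingers": 255,"offset": [0.002,-0.05,0],"turn": 0},
    {"fingers": 255,"offset": [0.001,-0.049,0],"turn": 0},
    {"fingers": 255,"offset": [0,0,0],"turn": 0},
    {"fingers": 255,"offset": [0,0,-0.015],"turn": 0},
    {"fingers": 255,"offset": [0,0,-0.008],"turn": 0},
    {"fingers": 255,"offset": [0,0,-0.005],"turn": 0},
    {"fingers": 255,"offset": [0,0,-0.004],"turn": 0},
    {"fingers": 255,"offset": [0,0,0],"turn": 0},
    {"fingers": 255,"offset": [0,0,0],"turn": 0},
  ],
  force=60,
)

```text
t: 4.88
eef_pos: [0.4338, 0.1399, 0.0965]
eef_rot: [[0.916, -0.401, 0.0], [-0.401, -0.916, 0.0], [0.0, -0.0, -1.0]]
contact_force: [0.6, -0.1, -1.2]
opening: 0.618
grip_force: 63.4
```

>>> jog_arm(
  series=[
    {"fingers": 255,"offset": [0,0,-0.003],"turn": 0},
    {"fingers": 255,"offset": [0,0,-0.003],"turn": 0},
    {"fingers": 255,"offset": [0,0,-0.002],"turn": 0},
    {"fingers": 255,"offset": [0,0,0],"turn": 0},
    {"fingers": 255,"offset": [0,0,0],"turn": 0},
  ],
)

```text
t: 5.5
eef_pos: [0.4336, 0.1397, 0.0882]
eef_rot: [[0.916, -0.401, -0.0], [-0.401, -0.916, -0.0], [-0.0, 0.0, -1.0]]
contact_force: [1.5, -2.2, -2.8]
opening: 0.613
grip_force: 63.4
```

>>> jog_arm(
  series=[
    {"fingers": 255,"offset": [0,0,-0.003],"turn": 0},
    {"fingers": 255,"offset": [0,0,-0.002],"turn": 0},
    {"fingers": 255,"offset": [0,0,-0.001],"turn": 0},
    {"fingers": 255,"offset": [0,0,0],"turn": 0},
    {"fingers": 255,"offset": [0,0,0],"turn": 0},
  ],
)

```text
t: 6.12
eef_pos: [0.4338, 0.1398, 0.0824]
eef_rot: [[0.916, -0.401, 0.0], [-0.401, -0.916, 0.0], [0.0, -0.0, -1.0]]
contact_force: [2.0, -1.9, 1.0]
opening: 0.614
grip_force: 63.6
```

>>> jog_arm(
  series=[
    {"fingers": 255,"offset": [0,0,-0.002],"turn": 0},
    {"fingers": 255,"offset": [0,0,0],"turn": 0},
    {"fingers": 255,"offset": [0,0,0],"turn": 0},
  ],
)

```text
t: 6.5
eef_pos: [0.434, 0.1398, 0.0816]
eef_rot: [[0.916, -0.401, 0.001], [-0.401, -0.916, 0.0], [0.001, -0.001, -1.0]]
contact_force: [-3.5, -2.5, 10.9]
opening: 0.618
grip_force: 64.8
```

>>> jog_arm(
  series=[
    {"fingers": 255,"offset": [0,0,0],"turn": -0.07},
    {"fingers": 255,"offset": [0,0,0],"turn": -0.07},
    {"fingers": 255,"offset": [0,0,0],"turn": -0.07},
    {"fingers": 255,"offset": [0,0,0],"turn": 0},
  ],
)

```text
t: 7.0
eef_pos: [0.4348, 0.1399, 0.0816]
eef_rot: [[0.812, -0.583, 0.003], [-0.583, -0.812, 0.0], [0.002, -0.002, -1.0]]
contact_force: [0.7, -3.4, 6.8]
opening: 0.61
grip_force: 64.1
```

```bash
python3 -c "
from h import *
s=observe();print(s['qpos'],s['moment'],s['eef_pos'])"
```

```text
[ 37.66666905  10.16248695 -22.67118487   0.10260513 -57.03467056
  16.58783641] [-1.07552723 -0.31349141 -0.03076095] [0.43476409 0.13987994 0.08155   ]
```

>>> jog_arm(
  series=[
    {"fingers": 255,"offset": [0,0,0],"turn": -0.07},
    {"fingers": 255,"offset": [0,0,0],"turn": -0.07},
    {"fingers": 255,"offset": [0,0,0],"turn": -0.07},
    {"fingers": 255,"offset": [0,0,0],"turn": 0},
  ],
)

```text
t: 7.5
eef_pos: [0.4347, 0.1398, 0.0816]
eef_rot: [[0.673, -0.74, 0.003], [-0.74, -0.673, 0.0], [0.002, -0.002, -1.0]]
contact_force: [0.2, -4.1, 8.3]
opening: 0.615
grip_force: 64.2
```

>>> jog_arm(
  series=[
    {"fingers": 255,"offset": [0,0,0],"turn": -0.07},
    {"fingers": 255,"offset": [0,0,0],"turn": -0.07},
    {"fingers": 255,"offset": [0,0,0],"turn": -0.07},
    {"fingers": 255,"offset": [0,0,0],"turn": 0},
  ],
)

```text
t: 8.0
eef_pos: [0.4344, 0.1395, 0.0807]
eef_rot: [[0.504, -0.864, 0.002], [-0.864, -0.504, -0.0], [0.001, -0.001, -1.0]]
contact_force: [3.2, -4.0, 0.6]
opening: 0.611
grip_force: 63.6
```

>>> jog_arm(
  series=[
    {"fingers": 255,"offset": [0,0,-0.002],"turn": 0},
    {"fingers": 255,"offset": [0,0,-0.001],"turn": 0},
    {"fingers": 255,"offset": [0,0,0],"turn": 0},
    {"fingers": 255,"offset": [0,0,0],"turn": 0},
  ],
)

```text
t: 8.5
eef_pos: [0.435, 0.1394, 0.0779]
eef_rot: [[0.505, -0.863, 0.003], [-0.863, -0.505, -0.001], [0.002, -0.002, -1.0]]
contact_force: [5.9, -4.5, 1.3]
opening: 0.617
grip_force: 63.7
```

It is in a keyway. Now I'll push against the spring.

>>> jog_arm(
  series=[
    {"fingers": 255,"offset": [0,0,-0.002],"turn": 0},
    {"fingers": 255,"offset": [0,0,-0.002],"turn": 0},
    {"fingers": 255,"offset": [0,0,-0.002],"turn": 0},
    {"fingers": 255,"offset": [0,0,0],"turn": 0},
    {"fingers": 255,"offset": [0,0,0],"turn": 0},
  ],
)

```text
t: 9.12
eef_pos: [0.4352, 0.1392, 0.0724]
eef_rot: [[0.505, -0.863, 0.003], [-0.863, -0.505, -0.001], [0.002, -0.002, -1.0]]
contact_force: [4.7, -7.9, 4.3]
opening: 0.616
grip_force: 63.9
```

>>> jog_arm(
  series=[
    {"fingers": 255,"offset": [0,0,-0.002],"turn": 0},
    {"fingers": 255,"offset": [0,0,-0.002],"turn": 0},
    {"fingers": 255,"offset": [0,0,0],"turn": 0},
    {"fingers": 255,"offset": [0,0,0],"turn": 0},
  ],
)

```text
t: 9.62
eef_pos: [0.4354, 0.1392, 0.0715]
eef_rot: [[0.506, -0.862, 0.005], [-0.862, -0.506, -0.001], [0.003, -0.004, -1.0]]
contact_force: [-7.4, -7.5, 32.8]
opening: 0.614
grip_force: 66.9
```

```bash
python3 - <<'E'
from h import *
s,c=wrist("w3"); p=np.array(s["eef_pos"]); W=cloud(c); d=np.hypot(W[...,0]-.4345,W[...,1]-.139)
print(s["moment"])
def plane(lo,hi,R,nm):
    m=(c["z_map"]>0)&(d<R)&(W[...,2]>lo)&(W[...,2]<hi); q=W[m]
    A=np.c_[q[:,0]-.4345,q[:,1]-.139,np.ones(len(q))]; print(nm,len(q),np.median(q[:,2]),np.linalg.lstsq(A,q[:,2],rcond=None)[0].round(4))
plane(.09,.115,.02,"glass"); plane(.004,.014,.045,"foot")
t=(c["z_map"]>0)&(d>.05)&(d<.08)&(W[...,2]<.01); print("table",np.median(W[t][:,2]))
b=read_camera("side"); cv2.imwrite("pics/s3.png",cv2.resize(b["color"][150:270,160:300],None,fx=5,fy=5,interpolation=2))
E
```

```text
[-2.87139753  2.96397655 -0.28129304]
glass 6332 0.10157498720142309 [ 0.0008 -0.0019  0.1016]
foot 3787 0.00840768526061958 [-0.0034  0.0064  0.0085]
table -0.000692630604346174
```

View pics/s3.png

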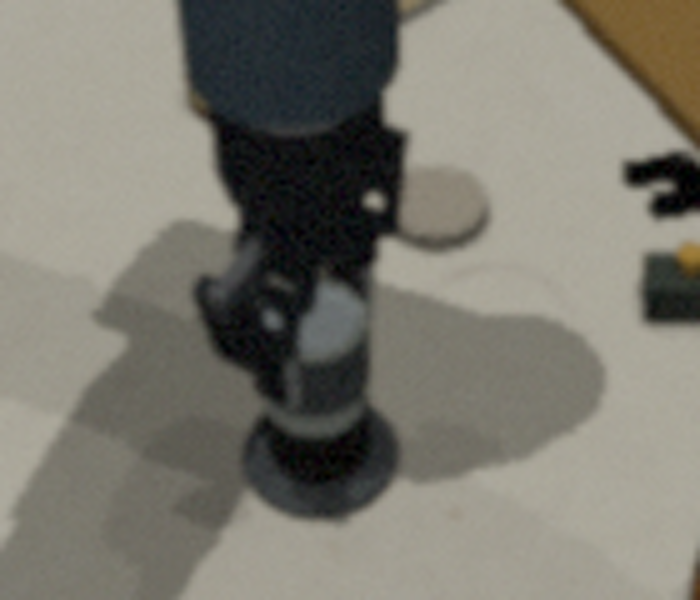

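The side crop shows the cell at (330,370) sitting directly on the aluminium shoulder with no gap. The glass height (about 0.1016) agrees with the underside being at 0.062. I'll ease the push a little and check.

>>> jog_arm(
  series=[
    {"fingers": 255,"offset": [0,0,0.001],"turn": 0},
    {"fingers": 255,"offset": [0,0,0],"turn": 0},
    {"fingers": 255,"offset": [0,0,0],"turn": 0},
    {"fingers": 255,"offset": [0,0,0],"turn": 0},
  ],
)

```text
t: 10.22
eef_pos: [0.4353, 0.1391, 0.0716]
eef_rot: [[0.506, -0.863, 0.004], [-0.863, -0.506, -0.001], [0.003, -0.003, -1.0]]
contact_force: [-4.0, -7.9, 23.9]
opening: 0.614
grip_force: 65.9
```

```bash
python3 - <<'E'
from h import *
c=dict(np.load("w1.npz")); W=cloud(c); d=np.hypot(W[...,0]-.4285,W[...,1]-.2886); z=W[...,2]
print("cell on table",np.median(z[(d<.018)&(z>.03)]),np.median(z[(d>.05)&(d<.08)&(z<.01)]))
s,c=wrist("w4"); W=cloud(c); d=np.hypot(W[...,0]-.4345,W[...,1]-.139); z=W[...,2]
print("now",np.median(z[(d<.018)&(z>.09)&(z<.115)]),np.median(z[(d>.05)&(d<.08)&(z<.01)]))
E
```

```text
cell on table 0.3084620181065585 -0.00076104617960948
now 0.10156838338890037 -0.0007076543363026068
```

```bash
python3 - <<'E'
from h import *
from cell import finish_job
c=dict(np.load("w1.npz")); W=cloud(c); d=np.hypot(W[...,0]-.4285,W[...,1]-.2886); z=W[...,2]
g=np.median(z[(d<.018)&(z>.03)&(z<.05)]); print(g, .1016-g)
if abs(.1016-g-.062)<.0012: print(finish_job())
E
```

```text
0.03942570702085622 0.06217429297914378
the job is handed in; nothing more can be done
None
```

The filter cell is on the spigot with a keyway over the pin and pushed fully home. Its underside measured 62.2 mm above the table (62 mm expected), and I handed the job in with the arm still holding it down at about 24 N.

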